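Set the polariser ring to the red pin and take the reading

ROBOT

A 6-joint arm with a two-finger parallel gripper is mounted at the origin on the work surface; the furniture and walls round the work are solid. World frame = base frame: x ahead of the robot, y to its left, z up, the work surface at z = 0. Lengths are in m, angles in rad, forces in N, time in s.
With the tool pointing down it reaches from about 0.375 to 0.9 m from the base axis. Payload 3.1 kg.
Tool frame: the origin (TCP) lies on the front face of the gripper's body, between the roots of the fingers; the fingertips stand 70 mm ahead of it and the grasp point (between the pads) lies 51 mm ahead of it; z points along the fingers, y is the line along which they close (so a half turn about z gives the same grasp; the last joint's range is limited). The gripper opens to 87 mm and grips with 3 to 60 N. Pads are 19 mm wide; open, the fingers measure 117 mm over their backs; the gripper's body (75 mm by 190 mm) begins 51 mm behind the grasp point.
Start: joints at [0.991, 0.527, 1.433, -0, 1.181, -0.178], TCP at [0.244, 0.575, 0.292] pointing down, gripper open.
Joint ranges: [-3.08, 3.08], [-0.75, 2.2], [0.22, 2.44], [-1.43, 4.57], [0, 2.65], [-2.85, 2.85]. Speed limits (rad/s): [2.79, 2.79, 3.14, 3.14, 3.14, 3.14].

INTERFACE

Orientations are given as a unit quaternion [x, y, z, w].
In Python, from rig import robot, cams, ticket gives the robot as it stands. The module is installed in compiled form; this text tells all that it offers.
- The arm moves only by the shell command python3 -m crank 'ROWS' [FORCE]. ROWS is JSON, a list of rows, each a list of 7 numbers: the shift along the tool's x, y, z in cm, then the turn, a rotation vector about the tool's x, y, z in rad, then the closure, from 0 (fully open) to 1 (shut). A call has 1 to 5 rows; each row shifts and turns the commanded pose from where the row before left it, along the tool's axes as they then stand; what a row does not reach is not made up. A row lasts 1/8 s, in which the tool goes at most 62.5 mm and 10.7 degrees, less where a joint would pass 70% of its speed; a pose out of reach is approached as far as the arm can. A call is refused whole if a number of a shift passes 6.25 or a number of a turn 0.188, either way. A call with a gripper value outside its range is refused whole. The fingers move at their own pace and stop on an object; FORCE is the grip in N (left out, the last holds). Time passes only in rows, so rows that do not move let the fingers close. It gives the time, the measured TCP pose, the force, the opening and the grip force at its end, in the units of the state.
- robot.get_obs(): the state, without advancing time (a new reading comes with each control period).
- cams.camera(name): name is "side" or "top" or "wrist"; returns the picture (400x640x3 uint8, red, green, blue); there is no depth.
- cams.camera_info(name): a dict with "intrinsics" (3x3 intrinsics, pixels), "pose" (4x4, takes a point from camera to world coordinates). Camera axes: x right, y down, z forward; pixel columns grow to the right and rows downward; lengths in m; the calibration is good to about 2 mm. The wrist camera is an equidistant fisheye: a pixel r from the principal point sees the ray r / f radians off the axis. A picture is of the moment at which its call begins: read the wrist's pose just before it. camera_info takes no time and is no camera call; for the wrist camera it gives the pose at the moment of the call.
- ticket.hand_in(): hands the job in; it is judged then, once.
The state is a dict: "time": time; "q": joint angles; "joint_velocities": joint speeds; "joint_torque": joint torques, N m; "position": TCP position; "tool_rot": TCP orientation; "ft_force": force on the tool from outside, world axes, zero at the start; "moment": the same for the moment, N m; "grip_width": finger opening in m; "grip_force": force on a finger pad.
Only numpy, scipy, OpenCV 4.12 (cv2) and the standard library are available. Lean on these libraries where they do the work, as an engineer would, in place of code of your own. Each camera call takes 0.05 s, during which the arm holds its last target. There are 200 camera calls.

TASK

With a fingertip, gently push the yellow post of the polariser ring's lever round its arc, without gripping it, until the pointer aims at the middle of the red pin on the scale, and take the finger off it. Then press the black button on the stage well down to take the reading and let it come up again; do not press it before the ring is set. Leave the ring so set and leave the other things on the bench where they stand.

Things in the scene. Friction and masses are not known exactly. Their poses are not given: they have to be found in the camera images.
- stage: Analyser stage, fixed to the bench: dark metal plate (top 14 mm above the bench) with white scale lines and a round aluminium housing 104 mm across. Origin at bench height on the vertical axis of the ring; z up. Its front is its own -x side, where the plate reaches 115 mm from the axis and 102 mm to either side. On the -y side the plate runs back to x = +67 mm and carries the button.
- polariser_ring: Black ring, 88 mm across, top 42 mm above the bench, turning on the stage's vertical axis up to 1.2 rad either way from the front; origin on the axis at bench height. Its own -x axis is where the lever points: a bar 12 mm wide, top 40 mm above the bench, its pointer tip 86 mm from the axis. About 2 N at the post moves it; it stays where it is left, no spring or detents.
- lever_post (a point): Centre of the top of the yellow upright post on the lever: 12 mm in diameter, rising from 40 to 85 mm above the bench, 72 mm from the ring's axis. It is pushed sideways, round the arc, with a fingertip.
- pointer_aim (a point): The point that the pointer aims at: on the lever's centre line, 96 mm from the ring's axis (10 mm beyond the pointer tip), 20 mm above the bench. When the pointer aims exactly at a pin, this point is straight above that pin.
- read_button (a joint): Travel of the black round push button, 0 = up, 0.006 m = fully down (4 N); it springs back. It counts as pressed beyond 4 mm.
- read_button_top (a point): Centre of the top of the black push button (28 mm across, in a white housing), 36 mm above the bench, at x = +35, y = -75 mm in the stage's frame; pressed straight down.
- red_pin: Red setting pin fixed on the scale: 14 mm in diameter, 8 mm tall, top 22 mm above the bench; origin at the centre of its foot, 96 mm from the ring's axis. The four pins swap places from start to start; they stand 0.45 and 0.85 rad to either side of the stage's front. The mark to set.
- green_pin: Green setting pin fixed on the scale: 14 mm in diameter, 8 mm tall, top 22 mm above the bench; origin at the centre of its foot, 96 mm from the ring's axis. The four pins swap places from start to start; they stand 0.45 and 0.85 rad to either side of the stage's front. Not the mark to set.
- blue_pin: Blue setting pin fixed on the scale: 14 mm in diameter, 8 mm tall, top 22 mm above the bench; origin at the centre of its foot, 96 mm from the ring's axis. The four pins swap places from start to start; they stand 0.45 and 0.85 rad to either side of the stage's front. Not the mark to set.
- white_pin: White setting pin fixed on the scale: 14 mm in diameter, 8 mm tall, top 22 mm above the bench; origin at the centre of its foot, 96 mm from the ring's axis. The four pins swap places from start to start; they stand 0.45 and 0.85 rad to either side of the stage's front. Not the mark to set.
- vial_1: brown capped sample vial, 27 mm wide, 66 mm tall (bystander; origin at the centre of its underside)
- brass_fitting: brass hexagon fitting, 22x25x28 mm (bystander; origin at the centre of its underside)
- eraser: blue and white eraser, 20x46x12 mm (bystander; origin at the centre of its underside)
- vial_3: white sample vial with blue cap, 27 mm wide, 66 mm tall (bystander; origin at the centre of its underside)
- glass_stopper: pale glass stopper, 24 mm wide, 27 mm tall (bystander; origin at the centre of its underside)
- multimeter: yellow hand multimeter lying flat, 150x74x40 mm (bystander; origin at the centre of its underside)
- solder_spool: spool of solder standing on end, 64 mm wide, 50 mm tall (bystander; origin at the centre of its underside)

How it is judged:
By the outcome, as a careful person would: the job done as asked, in the order asked, and still so for the second after the job is handed in, with the robot touching nothing.
It also fails if it takes over 64 s, if anything falls off the work surface, if the arm or the gripper's body presses on something with over 40 N, if the wrist force passes 120 N, or if a joint passes its speed limit or range.

## Working session

There is one attempt and no reset: what is moved stays moved. The work goes in short steps, Python scripts to look and compute and a shell command to move; the robot and the scene stay as the last step left them, time stands still between calls to the robot, and variables do not carry over. Pictures are saved under pics/ and viewed, at most 10 in all, crops included, and the job is handed in when it is done.

```bash
mkdir -p pics
cat > h.py <<'E'
from rig import robot,cams,ticket
import numpy as np,cv2
def snap(n,f):
    im=cams.camera(n); cv2.imwrite('pics/'+f,im[:,:,::-1]); return im
def ray(n,u,v,z):
    i=cams.camera_info(n);K=np.array(i['intrinsics']);T=np.array(i['pose'])
    d=T[:3,:3]@np.linalg.solve(K,[u,v,1.]); o=T[:3,3]
    return o+d*(z-o[2])/d[2]
def proj(n,p):
    i=cams.camera_info(n);K=np.array(i['intrinsics']);T=np.array(i['pose'])
    c=K@(T[:3,:3].T@(np.array(p)-T[:3,3])); return c[:2]/c[2]
E
python3 - <<'E'
from h import *
snap('top','t0.png');snap('side','s0.png')
print(robot.get_obs())
for n in('top','side'):print(cams.camera_info(n))
E
```

```text
{'time': 0.1, 'q': array([ 9.90531348e-01,  5.28394314e-01,  1.43378867e+00,  1.78926479e-05,
        1.18141278e+00, -1.78502961e-01]), 'joint_velocities': array([ 2.44304242e-04, -7.23717287e-04, -1.63670065e-03, -7.80481644e-05,
       -1.45201620e-03,  1.30010268e-03]), 'joint_torque': array([-1.36639333e-04, -4.40983200e+01, -1.77150589e+01,  6.34858338e-02,
        5.34299249e-02, -3.93908897e-05]), 'position': array([0.24407369, 0.57479166, 0.29135178]), 'tool_rot': array([ 1.99535937e-01,  9.79889997e-01, -9.27274532e-04, -3.78609593e-04]), 'ft_force': array([ 0.77209265, -0.26570502, -0.80116394]), 'moment': array([-0.02599291,  0.01665754,  0.02337443]), 'grip_force': 0.0, 'grip_width': 0.08734752105900592}
{'intrinsics': array([[434.92574803,   0.        , 314.62832999],
       [  0.        , 434.92574803, 195.7408538 ],
       [  0.        ,   0.        ,   1.        ]]), 'pose': array([[-1.93771866e-02, -9.92275755e-01,  1.22528982e-01,
         4.08528389e-01],
       [-9.99807000e-01,  1.96279568e-02,  8.39791993e-04,
        -2.54139880e-01],
       [-3.23829880e-03, -1.22489061e-01, -9.92464580e-01,
         1.12588130e+00],
       [ 0.00000000e+00,  0.00000000e+00,  0.00000000e+00,
         1.00000000e+00]])}
{'intrinsics': array([[393.13455253,   0.        , 317.65652611],
       [  0.        , 393.13455253, 199.43046293],
       [  0.        ,   0.        ,   1.        ]]), 'pose': array([[-0.81573368, -0.31881813,  0.48263192,  0.0696587 ],
       [-0.57841947,  0.45405398, -0.6776916 ,  0.41351395],
       [-0.00308057, -0.83197955, -0.55479774,  0.61104178],
       [ 0.        ,  0.        ,  0.        ,  1.        ]])}
```

View pics/t0.png

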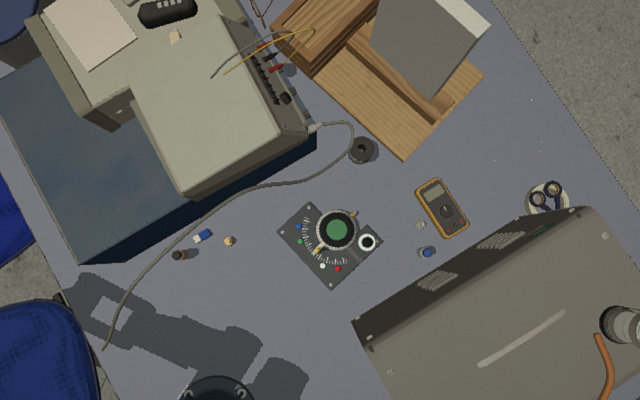

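View pics/s0.png

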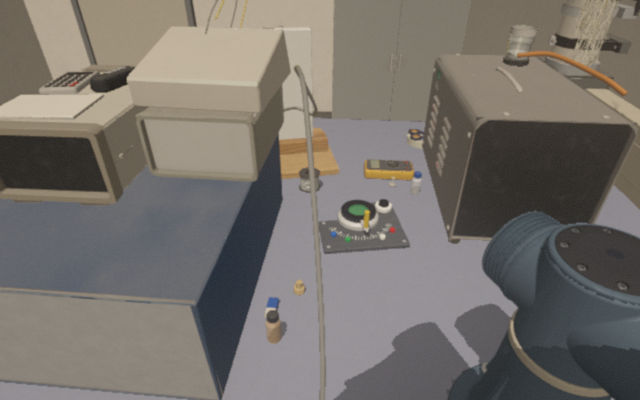

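Run:
```python
from h import *
im=cv2.imread('pics/t0.png')[190:300,265:395]
cv2.imwrite('pics/c0.png',cv2.resize(im,None,fx=5.4,fy=5.4,interpolation=cv2.INTER_CUBIC))
im=cv2.imread('pics/s0.png')[185:260,310:420]
cv2.imwrite('pics/c1.png',cv2.resize(im,None,fx=7,fy=7,interpolation=cv2.INTER_CUBIC))
```

```text
(no output)
```

View pics/c0.png

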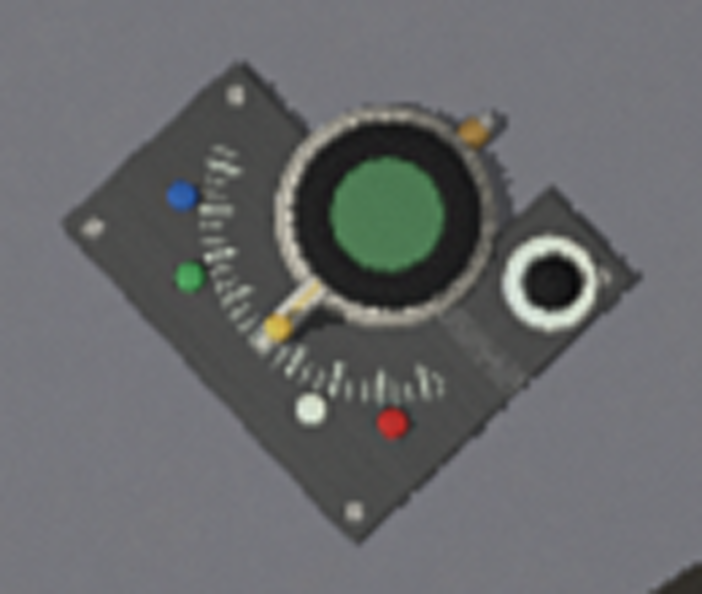

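View pics/c1.png

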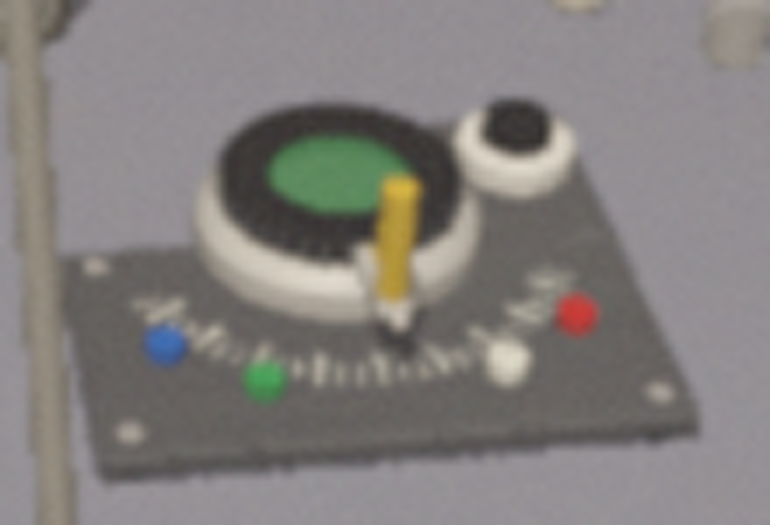

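The crops show the lever near the front at about crop-pixel (278,326) and the pins, left to right, blue, green, white, red. Red is at (392,423), the outermost on the button side. The button is at (552,283).

```bash
cat > fit.py <<'E'
from h import *
from scipy.optimize import least_squares
pa=lambda a:[-.096*np.cos(a),-.096*np.sin(a),.022]
P=[pa(-.85),pa(-.45),pa(.45),pa(.85),[.035,-.075,.036],[0,0,.042]]
top=np.array([(182,196),(190,277),(311,409),(392,423),(553,282),(387,213)])
side=np.array([(166,342),(265,378),(508,360),(577,312),(516,120),(340,174)])
T=(top+.5)/5.4-.5+[265,190]; S=(side+.5)/7-.5+[310,185]
def w(p,x): c,s=np.cos(p[2]),np.sin(p[2]); return np.array([p[0]+c*x[0]-s*x[1],p[1]+s*x[0]+c*x[1],x[2]])
def res(p,both=(1,1)):
    r=[]
    for x,t,s in zip(P,T,S):
        if both[0]: r.append(proj('top',w(p,x))-t)
        if both[1]: r.append(proj('side',w(p,x))-s)
    return np.concatenate(r)
if __name__=='__main__':
    for b in((1,1),(1,0),(0,1)):
        f=least_squares(res,[.4,-.3,.7],args=(b,));print(f.x,np.abs(f.fun).max())
    p=least_squares(res,[.4,-.3,.7]).x
    np.save('p.npy',p)
    g=lambda a,z=.085,r=.072:w(p,[-r*np.cos(a),-r*np.sin(a),z])
    t=np.array((278,326));s=np.array((401,185))
    f=least_squares(lambda a:np.r_[proj('top',g(a[0]))-((t+.5)/5.4-.5+[265,190]),proj('side',g(a[0]))-((s+.5)/7-.5+[310,185])],[0.])
    print('lever',f.x,f.fun,g(f.x[0]),'target',g(.85),'button',w(p,P[4]),'redpin',w(p,P[3]))
    for n,u,v,z in[('top',363,150,.05),('top',427,252,.066),('top',420,225,.02),('top',440,208,.04),('top',229,240,.02)]:print(ray(n,u,v,z))
E
python3 fit.py
```

```text
[ 0.45680008 -0.30478108 -0.83931234] 0.6276368590320089
[ 0.45743652 -0.30541997 -0.84008511] 0.16842888122528166
[ 0.45559361 -0.30296216 -0.83862338] 0.16412992062885223
lever [0.04964098] [-0.2117584   0.48756463 -0.156086    0.34164583] [ 0.40610641 -0.2536523   0.085     ] target [ 0.38480419 -0.30555057  0.085     ] button [ 0.4243654  -0.38092562  0.036     ] redpin [ 0.36080556 -0.30580707  0.022     ]
[ 0.65526093 -0.37756741  0.05      ]
[ 0.39715202 -0.52189844  0.066     ]
[ 0.46493293 -0.51923184  0.02      ]
[ 0.50544914 -0.56656682  0.04      ]
[ 0.43646192 -0.0342617   0.02      ]
```

Run:
```python
from h import *
for n,u,v,zs in[('side',223,400,[0]),('side',205,262,[.1,.2,.3,.4]),('side',285,180,[0,.1]),('top',80,262,[0,.1,.2,.3]),('top',317,150,[0,.1]),('top',354,322,[0,.2,.3]),('top',362,375,[0,.3]),('side',453,240,[0])]:
    for z in zs: print(n,u,v,ray(n,u,v,z).round(3))
# cable: sample
for u,v in[(105,345),(180,250),(270,185)]:print([ray('top',u,v,z).round(3) for z in(0,.2)])
i=robot.get_obs()
im=snap('wrist','w0.png')
```

```text
side 223 400 [0.392 0.222 0.   ]
side 205 262 [0.565 0.086 0.1  ]
side 205 262 [0.468 0.15  0.2  ]
side 205 262 [0.371 0.214 0.3  ]
side 205 262 [0.274 0.278 0.4  ]
side 285 180 [ 0.743 -0.363  0.   ]
side 285 180 [ 0.633 -0.236  0.1  ]
top 80 262 [0.388 0.352 0.   ]
top 80 262 [0.39  0.298 0.1  ]
top 80 262 [0.392 0.244 0.2  ]
top 80 262 [0.394 0.19  0.3  ]
top 317 150 [ 0.669 -0.262  0.   ]
top 317 150 [ 0.646 -0.261  0.1  ]
top 354 322 [ 0.225 -0.346  0.   ]
top 354 322 [ 0.258 -0.33   0.2  ]
top 354 322 [ 0.274 -0.322  0.3  ]
top 362 375 [ 0.097 -0.362  0.   ]
top 362 375 [ 0.18  -0.333  0.3  ]
side 453 240 [ 0.23  -0.377  0.   ]
[array([0.181, 0.279, 0.   ]), array([0.221, 0.185, 0.2  ])]
[array([0.414, 0.096, 0.   ]), array([0.413, 0.034, 0.2  ])]
[array([ 0.578, -0.137,  0.   ]), array([ 0.548, -0.158,  0.2  ])]
```

View pics/w0.png

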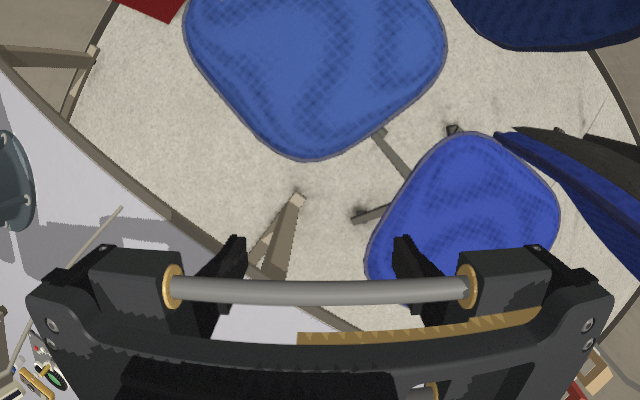

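Run:
```python
from h import *
vs=[70,100,200,300,400];us=[300,306,315,318,322]
for u,v in[(105,345),(130,300),(180,250),(225,208),(270,185),(310,172),(345,160),(353,135),(345,124),(318,126)]:
    best=min(((abs((q:=proj('side',ray('top',u,v,z)))[0]-np.interp(q[1],vs,us)),z,q) for z in np.arange(0,.6,.005)),key=lambda t:t[0])
    print((u,v),best,ray('top',u,v,best[1]).round(3))
for a in[(.392,.2,.29),(.392,.2,0)]:print(proj('top',a),proj('side',a))
```

```text
(105, 345) (np.float64(0.060034244560313255), np.float64(0.155), array([321.93996576, 403.10057359])) [0.212 0.206 0.155]
(130, 300) (np.float64(0.44980365170124514), np.float64(0.38), array([311.71945635, 158.55169663])) [0.33 0.06 0.38]
(180, 250) (np.float64(0.3431564362658719), np.float64(0.42), array([304.52102939,  94.32092915])) [ 0.412 -0.035  0.42 ]
(225, 208) (np.float64(0.21558886104924113), np.float64(0.435), array([300.21558886,  65.48808627])) [ 0.477 -0.11   0.435]
(270, 185) (np.float64(0.21109963580818203), np.float64(0.375), array([303.47457786,  86.3173911 ])) [ 0.522 -0.176  0.375]
(310, 172) (np.float64(0.15265381049181315), np.float64(0.26), array([308.17805349, 125.89674774])) [ 0.564 -0.245  0.26 ]
(345, 160) (np.float64(0.03105797330636051), np.float64(0.12), array([311.51435829, 160.92555913])) [ 0.616 -0.326  0.12 ]
(353, 135) (np.float64(0.04071345850860553), np.float64(0.275), array([306.12871005, 101.8824834 ])) [ 0.635 -0.333  0.275]
(345, 124) (np.float64(0.11603969189422969), np.float64(0.355), array([300.06427292,  70.90156308])) [ 0.634 -0.311  0.355]
(318, 126) (np.float64(0.15620589742252378), np.float64(0.495), array([299.8437941 ,   8.28166704])) [ 0.591 -0.261  0.495]
[ 77.69964656 262.82359059] [203.87412445 254.80755063]
[139.18276737 259.36579978] [233.06009794 389.24686637]
```

Run:
```python
from h import *
for u,v in[(105,345),(130,300),(180,250),(225,208),(270,185),(310,172),(345,160),(353,135),(345,124),(318,126)]:
    print((u,v),[tuple(proj('side',ray('top',u,v,z)).round().astype(int)) for z in (0.005,.1,.2,.3,.4,.5,.6)])
a=cv2.imread('pics/s0.png')[40:400,200:420]
cv2.imwrite('pics/c2.png',cv2.resize(a,None,fx=1.65,fy=1.65))
```

```text
(105, 345) [(np.int64(309), np.int64(530)), (np.int64(317), np.int64(451)), (np.int64(326), np.int64(363)), (np.int64(336), np.int64(269)), (np.int64(346), np.int64(170)), (np.int64(357), np.int64(63)), (np.int64(369), np.int64(-50))]
(130, 300) [(np.int64(273), np.int64(435)), (np.int64(282), np.int64(373)), (np.int64(292), np.int64(302)), (np.int64(302), np.int64(225)), (np.int64(314), np.int64(141)), (np.int64(327), np.int64(50)), (np.int64(341), np.int64(-51))]
(180, 250) [(np.int64(266), np.int64(336)), (np.int64(274), np.int64(290)), (np.int64(282), np.int64(236)), (np.int64(292), np.int64(176)), (np.int64(302), np.int64(109)), (np.int64(314), np.int64(33)), (np.int64(328), np.int64(-53))]
(225, 208) [(np.int64(265), np.int64(275)), (np.int64(271), np.int64(238)), (np.int64(279), np.int64(194)), (np.int64(287), np.int64(144)), (np.int64(297), np.int64(87)), (np.int64(308), np.int64(22)), (np.int64(320), np.int64(-54))]
(270, 185) [(np.int64(279), np.int64(237)), (np.int64(284), np.int64(205)), (np.int64(290), np.int64(167)), (np.int64(298), np.int64(123)), (np.int64(306), np.in
[... 533 characters left out ...]
5))]
(353, 135) [(np.int64(294), np.int64(183)), (np.int64(297), np.int64(158)), (np.int64(302), np.int64(128)), (np.int64(308), np.int64(93)), (np.int64(314), np.int64(52)), (np.int64(321), np.int64(3)), (np.int64(331), np.int64(-56))]
(345, 124) [(np.int64(281), np.int64(183)), (np.int64(285), np.int64(158)), (np.int64(291), np.int64(128)), (np.int64(296), np.int64(93)), (np.int64(303), np.int64(52)), (np.int64(311), np.int64(3)), (np.int64(321), np.int64(-56))]
(318, 126) [(np.int64(266), np.int64(194)), (np.int64(271), np.int64(167)), (np.int64(277), np.int64(136)), (np.int64(283), np.int64(99)), (np.int64(291), np.int64(56)), (np.int64(300), np.int64(6)), (np.int64(311), np.int64(-55))]
```

View pics/c2.png

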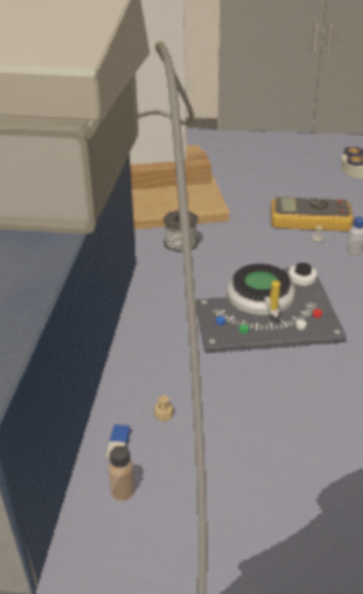

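The scope lead shows up in both views. It arches up to about z 0.43 between the start pose and the stage, so I'll cross above it, staying at small radius past the scope.

```bash
cat >> h.py <<'E'
from scipy.spatial.transform import Rotation as R
def go(x,y,z,yaw=None):
    """total tool-frame shift (cm) and turn to TCP (x,y,z) with tool y at yaw deg, tool down"""
    o=robot.get_obs();r=R.from_quat(o['tool_rot']);M=r.as_matrix()
    cy=np.degrees(np.arctan2(M[1,1],M[0,1]))
    print('t',round(o['time'],2),'pos',o['position'].round(4),'yaw',cy.round(2),'tilt',M[2].round(3),'F',o['ft_force'].round(1),'q',o['q'].round(2))
    if yaw is None: yaw=cy
    c,s=np.cos(np.radians(yaw)),np.sin(np.radians(yaw))
    D=np.array([[s,c,0],[-c,s,0],[0,0,-1.]])
    print('shift cm',(100*M.T@(np.array([x,y,z])-o['position'])).round(2),'turn',(r.inv()*R.from_matrix(D)).as_rotvec().round(3))
E
python3 -m crank '[[-2,-2.4,-5.2,0,0,0,1],[-2,-2.4,-5.2,0,0,0,1],[-2,-2.4,-5.2,0,0,0,1],[-2,-2.4,-5.2,0,0,0,1],[-2,-2.4,-5.2,0,0,0,1]]' 10
python3 -c "
from h import *
go(.37,.02,.57)"
```

```text
time: 0.78
position: [0.2894, 0.4244, 0.5537]
tool_rot: [0.2, 0.98, -0.0, -0.0]
ft_force: [1.4, 0.6, 0.3]
grip_width: 0.0451
grip_force: 0.0
t 0.78 pos [0.2894 0.4244 0.5537] yaw 66.98 tilt [ 0. -0. -1.] F [1.4 0.6 0.3] q [ 0.75  0.17  1.28 -0.    1.7  -0.41]Traceback (most recent call last):
  File "<string>", line 3, in <module>
    go(.37,.02,.57)
    ~~^^^^^^^^^^^^^
  File "h.py", line 21, in go
    print('shift cm',(100*M.T@(np.array([x,y,z])-o['position'])).round(2),'turn',(r.inv()*R.from_matrix(D)).as_rotvec().round(3))
                                                                                          ~~~~~~~~~~~~~^^^
  File "scipy/spatial/transform/_rotation.pyx", line 1143, in scipy.spatial.transform._rotation.Rotation.from_matrix
ValueError: Non-positive determinant (left-handed or null coordinate frame) in rotation matrix 0: [[ 0.92036728  0.39105507  0.        ]
 [-0.39105507  0.92036728  0.        ]
 [ 0.          0.         -1.        ]].
```

```bash
sed -i 's/\[\[s,c,0\],\[-c,s,0\]/[[-s,c,0],[c,s,0]/' h.py
python3 -c "
from h import *
go(.37,.02,.57)"
```

```text
t 0.78 pos [0.2894 0.4244 0.5537] yaw 66.98 tilt [ 0. -0. -1.] F [1.4 0.6 0.3] q [ 0.75  0.17  1.28 -0.    1.7  -0.41]
shift cm [-23.23 -34.07  -1.62] turn [-0. -0. -0.]
```

```bash
python3 -m crank '[[-3.3,-4.9,-0.3,0,0,0,1],[-3.3,-4.9,-0.3,0,0,0,1],[-3.3,-4.9,-0.3,0,0,0,1],[-3.3,-4.9,-0.3,0,0,0,1],[-3.3,-4.9,-0.3,0,0,0,1]]'
python3 -m crank '[[-3.3,-4.9,0,0,0,0,1],[-3.3,-4.9,0,0,0,0,1]]'
python3 -c "
from h import *
go(.375,-.22,.56)"
```

```text
time: 1.4
position: [0.3452, 0.134, 0.5672]
tool_rot: [0.199, 0.98, 0.0, 0.0]
ft_force: [1.3, -0.8, -1.0]
grip_width: 0.0016
grip_force: 0.0
time: 1.65
position: [0.3676, 0.0179, 0.5673]
tool_rot: [0.2, 0.98, 0.0, 0.0]
ft_force: [0.6, 0.8, 0.5]
grip_width: 0.0004
grip_force: 0.0
t 1.65 pos [0.3676 0.0179 0.5673] yaw 66.98 tilt [-0.001  0.    -1.   ] F [0.6 0.8 0.5] q [-0.26 -0.09  1.52  0.    1.71 -1.43]
shift cm [ -9.98 -21.61   0.72] turn [ 0.     0.001 -0.   ]
```

```bash
python3 -m crank '[[-2.5,-5.4,0.2,0,0,0,1],[-2.5,-5.4,0.2,0,0,0,1],[-2.5,-5.4,0.2,0,0,0,1],[-2.5,-5.4,0.2,0,0,0,1],[0,0,0,0,0,0.185,1]]'
python3 -m crank '[[0,0,0,0,0,0.185,1],[0,0,0,0,0,0.185,1],[0,0,0,0,0,0.185,1],[0,0,0,0,0,0.185,1],[0,0,0,0,0,0.185,1]]'
python3 -m crank '[[0,0,0,0,0,0.185,1],[0,0,0,0,0,0.185,1],[0,0,0,0,0,0.185,1],[0,0,0,0,0,0.185,1],[0,0,0,0,0,0,1]]'
python3 -c "
from h import *
p=np.load('p.npy');th=p[2]+np.pi+.05
u=np.array([np.cos(th),np.sin(th)]);t=np.array([-u[1],u[0]])
f=p[:2]+.072*u-.030*t;print(f,u,t)
go(f[0],f[1],.30,np.degrees(th)-180)"
```

```text
time: 2.28
position: [0.3753, -0.2222, 0.5578]
tool_rot: [0.294, 0.956, 0.0, -0.001]
ft_force: [-0.4, 1.0, 0.3]
grip_width: 0.0007
grip_force: 0.0
time: 2.9
position: [0.3753, -0.2181, 0.5589]
tool_rot: [0.688, 0.726, 0.0, -0.0]
ft_force: [0.2, -0.5, 0.3]
grip_width: 0.0007
grip_force: 0.0
time: 3.52
position: [0.3754, -0.2181, 0.559]
tool_rot: [0.902, 0.431, -0.0, -0.0]
ft_force: [-0.2, 1.2, 0.1]
grip_width: 0.0004
grip_force: 0.0
[ 0.42738413 -0.23254049] [-0.70433363  0.7098691 ] [-0.7098691  -0.70433363]
t 3.52 pos [ 0.3754 -0.2181  0.559 ] yaw -38.89 tilt [ 0.    -0.001 -1.   ] F [-0.2  1.2  0.1] q [-0.78  0.03  1.42 -0.    1.69 -0.11]
shift cm [ 2.14  4.97 25.89] turn [-0.001 -0.     0.11 ]
```

```bash
python3 -m crank '[[0.5,1.1,5.2,0,0,0.11,1],[0.4,1.0,5.2,0,0,0,1],[0.4,1.0,5.2,0,0,0,1],[0.4,1.0,5.2,0,0,0,1],[0.4,1.0,5.1,0,0,0,1]]'
python3 -m crank '[[0,0,4,0,0,0,1],[0,0,4,0,0,0,1],[0,0,2,0,0,0,1],[0,0,0,0,0,0,1]]'
python3 -c "
from h import *
go(.42738,-.23254,.125,-45.23)
a=snap('side','s1.png');cv2.imwrite('pics/c3.png',cv2.resize(a[140:270,290:430,::-1],None,fx=4.5,fy=4.5))"
```

```text
time: 4.15
position: [0.427, -0.2386, 0.2987]
tool_rot: [0.924, 0.382, 0.0, 0.0]
ft_force: [0.6, -0.4, -0.2]
grip_width: 0.0006
grip_force: 0.0
time: 4.65
position: [0.426, -0.2379, 0.1988]
tool_rot: [0.924, 0.381, -0.001, -0.002]
ft_force: [1.1, 0.3, 0.8]
grip_width: 0.0007
grip_force: 0.0
t 4.65 pos [ 0.426  -0.2379  0.1988] yaw -45.19 tilt [-0.    -0.004 -1.   ] F [1.1 0.3 0.8] q [-0.74  0.49  1.86 -0.    0.79  0.05]
shift cm [ 0.48 -0.26  7.38] turn [-0.004  0.     0.001]
```

View pics/c3.png

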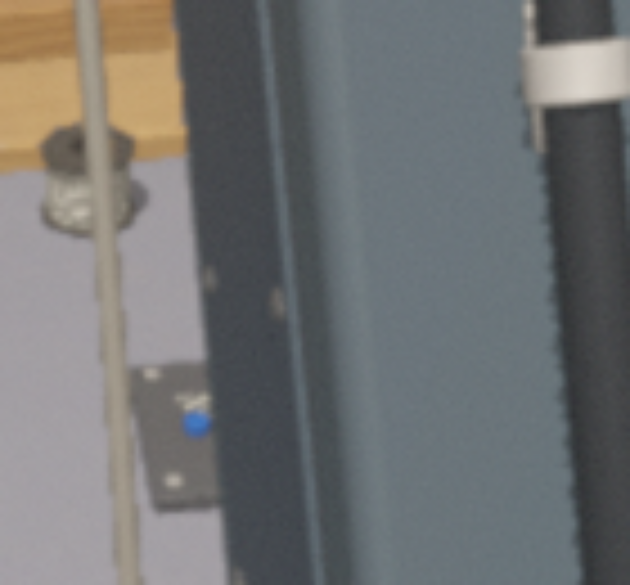

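The side view shows only the arm hiding the stage, with the cable well clear of it. I'll descend with the 14 mm gap.

```bash
python3 -m crank '[[0.5,-0.25,0,0,0,0,1],[0,0,3,0,0,0,1],[0,0,3,0,0,0,1],[0,0,1.4,0,0,0,1],[0,0,0,0,0,0,1]]'
python3 -c "
from h import *
go(.42738,-.23254,.125,-45.23)
a=snap('wrist','w1.png');cv2.imwrite('pics/w1b.png',cv2.resize(a[:,:,::-1],None,fx=1.25,fy=1.25))"
```

```text
time: 5.32
position: [0.4286, -0.2331, 0.1263]
tool_rot: [0.925, 0.38, -0.0, -0.0]
ft_force: [-0.1, -0.2, -0.3]
grip_width: 0.0005
grip_force: 0.0
t 5.33 pos [ 0.4286 -0.2331  0.1263] yaw -45.29 tilt [-0. -0. -1.] F [-0.1 -0.2 -0.3] q [-0.73  0.63  1.91  0.    0.6   0.06]
shift cm [-0.05 -0.12  0.13] turn [-0.     0.    -0.001]
```

View pics/w1b.png

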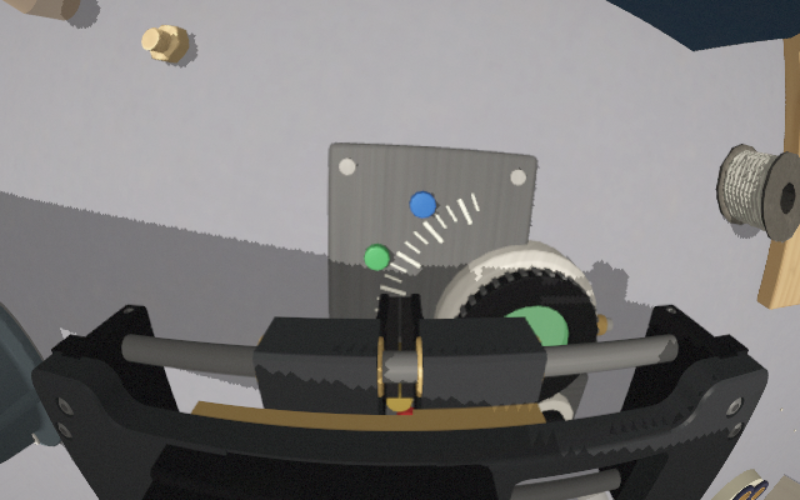

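```bash
python3 -m crank '[[-0.4,-0.1,0,0,0,0,1],[-0.4,0,0.1,0,0,0,1],[-0.3,0,0,0,0,0,1],[-0.2,0,0,0,0,0,1],[-0.2,0,0,0,0,0,1]]'
python3 -m crank '[[-0.29,-0.056,0,0,0,-0.04,1],[-0.29,-0.056,0,0,0,-0.04,1],[-0.29,-0.056,0,0,0,-0.04,1],[-0.29,-0.056,0,0,0,-0.04,1],[-0.29,-0.056,0,0,0,-0.04,1]]'
python3 -m crank '[[-0.29,-0.056,0,0,0,-0.04,1],[-0.29,-0.056,0,0,0,-0.04,1],[-0.29,-0.056,0,0,0,-0.04,1],[-0.29,-0.056,0,0,0,-0.04,1],[-0.29,-0.056,0,0,0,-0.04,1]]'
python3 -m crank '[[-0.29,-0.056,0,0,0,-0.04,1],[-0.29,-0.056,0,0,0,-0.04,1],[-0.29,-0.056,0,0,0,-0.04,1],[-0.2,-0.04,0,0,0,-0.028,1],[0,0,0,0,0,0,1]]'
cat > st.py <<'E'
from h import *
p=np.load('p.npy');o=robot.get_obs()
M=R.from_quat(o['tool_rot']).as_matrix();d=(M.T@np.r_[o['position'][:2]-p[:2],0])
x=o['position'][:2]-p[:2];rr=np.linalg.norm(x);th=np.arctan2(x[1],x[0])
# lever angle if fist centre (half 9.5) touches post, post on face line: sweep angle from geometry
yaw=np.arctan2(M[1,1],M[0,1]); n=-M[:2,0]
from scipy.optimize import brentq
h=lambda a:(.072*np.array([np.cos(p[2]+np.pi+a),np.sin(p[2]+np.pi+a)])-x)@n-.0155
print('tool rel axis',d.round(4),'tool yaw lever-angle',yaw-p[2],'contact lever angle',brentq(h,-.5,1.3),'F tool',(M.T@o['ft_force']).round(2))
E
python3 st.py
```

```text
time: 6.0
position: [0.4171, -0.2431, 0.1253]
tool_rot: [0.925, 0.38, 0.0, -0.0]
ft_force: [2.0, 1.3, 1.1]
grip_width: 0.0005
grip_force: 0.9
time: 6.62
position: [0.4058, -0.2521, 0.1253]
tool_rot: [0.882, 0.471, 0.0, 0.0]
ft_force: [1.1, 1.7, 1.5]
grip_width: 0.0008
grip_force: 0.9
time: 7.25
position: [0.3963, -0.2633, 0.1253]
tool_rot: [0.831, 0.557, 0.0, 0.0]
ft_force: [0.8, 0.8, 1.0]
grip_width: 0.0001
grip_force: 0.9
time: 7.88
position: [0.3906, -0.2729, 0.1252]
tool_rot: [0.788, 0.616, -0.0, 0.0]
ft_force: [1.1, 0.5, 0.7]
grip_width: 0.0005
grip_force: 0.2
tool rel axis [ 0.015 -0.072 -0.   ] tool yaw lever-angle 0.5960689000865659 contact lever angle 0.6036889628365322 F tool [ 0.73  0.97 -0.72]
```

```bash
python3 -c "
from h import *
a=snap('wrist','w2.png');b=snap('top','t2.png')
A=cv2.resize(a[100:400,150:560],(400,293));B=cv2.resize(b[190:300,265:395],(390,330))
c=np.zeros((330,790,3),np.uint8);c[:293,:400]=A;c[:,400:]=B
cv2.imwrite('pics/c4.png',c[:,:,::-1])"
```

```text
(no output)
```

View pics/c4.png

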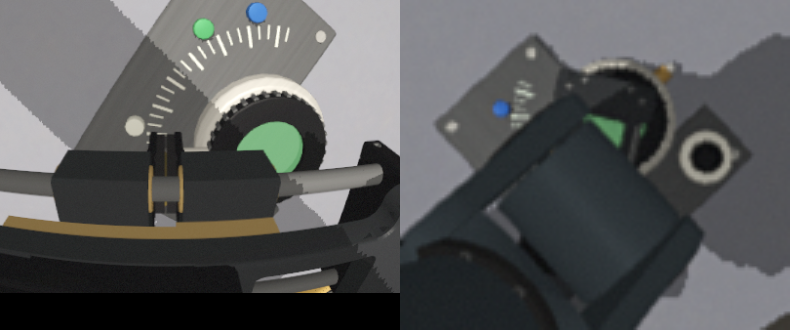

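```bash
python3 -m crank '[[-0.29,-0.056,0,0,0,-0.04,1],[-0.29,-0.056,0,0,0,-0.04,1],[-0.29,-0.056,0,0,0,-0.04,1],[-0.29,-0.056,0,0,0,-0.04,1],[0,0,0,0,0,0,1]]'
python3 -m crank '[[-0.18,-0.03,0,0,0,-0.025,1],[0,0,0,0,0,0,1],[0,0,0,0,0,0,1]]'
python3 st.py
python3 -m crank '[[1,0,0,0,0,0,1],[2,0,0,0,0,0,1],[0,0,-5,0,0,0,1],[0,0,-6,0,0,0,1],[0,0,-6,0,0,0,1]]'
python3 -m crank '[[0,0,-6,0,0,0,1],[0,0,-6,0,0,0,1],[5,0,-2,0,0,0,1],[5,0,-2,0,0,0,1],[0,0,0,0,0,0,1]]'
python3 -c "
from h import *
a=snap('side','s3.png');b=snap('top','t3.png')
A=cv2.resize(a[185:260,310:420],(396,270),interpolation=2);B=cv2.resize(b[190:300,265:395],(390,330),interpolation=2)
c=np.zeros((330,790,3),np.uint8);c[:270,:396]=A;c[:,400:]=B
cv2.imwrite('pics/c5.png',c[:,:,::-1])"
```

```text
time: 8.6
position: [0.3862, -0.2838, 0.1252]
tool_rot: [0.736, 0.677, -0.0, -0.0]
ft_force: [0.4, 0.1, 0.9]
grip_width: 0.0005
grip_force: 0.3
time: 8.98
position: [0.3857, -0.2854, 0.1252]
tool_rot: [0.727, 0.686, -0.0, -0.0]
ft_force: [0.6, 1.5, 0.1]
grip_width: 0.0003
grip_force: 0.6
tool rel axis [ 0.0152 -0.0721  0.    ] tool yaw lever-angle 0.78122350806028 contact lever angle 0.7856205600654026 F tool [ 1.5   0.54 -0.13]
time: 9.6
position: [0.3871, -0.2538, 0.2965]
tool_rot: [0.727, 0.687, -0.0, -0.001]
ft_force: [0.8, -1.4, -0.3]
grip_width: 0.0002
grip_force: 0.0
time: 10.22
position: [0.3928, -0.1521, 0.4563]
tool_rot: [0.726, 0.688, 0.0, 0.001]
ft_force: [0.6, -0.4, -0.4]
grip_width: 0.0006
grip_force: 0.0
```

View pics/c5.png

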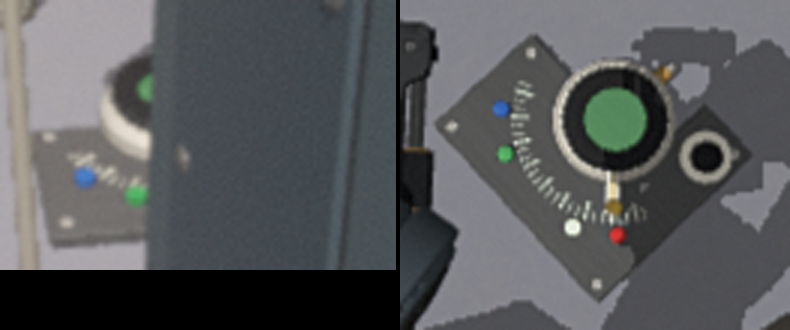

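The side view is hidden by the arm. The top view shows the lever's post at composite (614,207) aiming just short of the red pin at (617,235). I'll measure the angles in polar samples around the axis.

```bash
cat > ang.py <<'E'
from h import *
import sys
from fit import res,w,P
p=least_squares(res,[.4,-.3,.7],args=((1,0),)).x if 0 else __import__('scipy.optimize').optimize.least_squares(res,[.45,-.3,-.84],args=((1,0),)).x
def polar(im,z,rs,an):
    g=np.array([[proj('top',w(p,[-r*np.cos(a),-r*np.sin(a),z])) for a in an] for r in rs],np.float32)
    return cv2.remap(im,g[...,0],g[...,1],cv2.INTER_CUBIC).astype(float)
def cen(v,an,half=.13):
    v=np.clip(v-np.median(v),0,None); k=an[np.argmax(v)]
    for _ in range(20):
        m=np.abs(an-k)<half; k=(v[m]*an[m]).sum()/v[m].sum()
    return round(k,4)
an=np.arange(.4,1.2,.005)
for f in sys.argv[1:]:
    im=cv2.imread('pics/'+f)[:,:,::-1]
    a=polar(im,.022,np.linspace(.091,.101,6),an); print(f,'red',cen((a[...,0]-a[...,1]).mean(0),an))
    for lo,hi in((.053,.058),(.058,.063)):
        a=polar(im,.040,np.linspace(lo,hi,6),an); print(' bar',lo,cen(a.mean(2).mean(0),an))
    for z in(.075,.085):
        a=polar(im,z,np.linspace(.067,.077,6),an); print(' post z',z,cen(np.clip(a[...,0]-a[...,2],0,None).mean(0),an))
    a=polar(im,.040,np.linspace(.053,.063,6),an).mean(2).mean(0);print(a[::8].round())
E
python3 ang.py t3.png
```

```text
t3.png red 0.8426
 bar 0.053 0.7644
 bar 0.058 0.7731Traceback (most recent call last):
  File "ang.py", line 20, in <module>
    a=polar(im,z,np.linspace(.067,.077,6),an); print(' post z',z,cen(np.clip(a[...,0]-a[...,2],0,None).mean(0),an))
  File "ang.py", line 6, in polar
    g=np.array([[proj('top',w(p,[-r*np.cos(a),-r*np.sin(a),z])) for a in an] for r in rs],np.float32)
                 ~~~~^^^^^^^^^^^^^^^^^^^^^^^^^^^^^^^^^^^^^^^^^^
  File "h.py", line 10, in proj
    i=cams.camera_info(n);K=np.array(i['intrinsics']);T=np.array(i['pose'])
ValueError: time passes only in moves, steps and waits
```

```bash
sed -i 's/^import numpy as np,cv2/import numpy as np,cv2,functools\ninfo=functools.lru_cache(None)(lambda n:cams.camera_info(n))/; s/i=cams.camera_info(n);K/i=info(n);K/' h.py
python3 ang.py t3.png; python3 -c "
from h import *
go(.4,-.2,.4)"
```

```text
t3.png red 0.8426
 bar 0.053 0.7644
 bar 0.058 0.7731
 post z 0.075 0.7781
 post z 0.085 0.7717
[ 87.  87.  87.  86.  86.  84.  88. 147. 219. 196. 192. 190. 110.  53.
  47.  51.  52.  50.  49.  62.]
t 10.32 pos [ 0.393  -0.1547  0.4549] yaw -3.2 tilt [-0.001 -0.    -1.   ] F [ 0.2 -0.1 -0.2] q [-0.64  0.06  1.66 -0.    1.42 -0.58]
shift cm [-4.48  0.96  5.49] turn [-0.     0.001  0.   ]
```

```bash
cat > tgt.py <<'E'
from h import *
import sys
a,d,z=map(float,sys.argv[1:]);p=np.load('p.npy');th=p[2]+np.pi+a
u=np.array([np.cos(th),np.sin(th)]);t=np.array([-u[1],u[0]]);f=p[:2]+.072*u-d*t
go(f[0],f[1],z,np.degrees(th)-180)
E
python3 tgt.py .855 .036 .29
```

```text
t 10.32 pos [ 0.393  -0.1547  0.4549] yaw -3.2 tilt [-0.001 -0.    -1.   ] F [ 0.2 -0.1 -0.2] q [-0.64  0.06  1.66 -0.    1.42 -0.58]
shift cm [-11.55  -0.22  16.5 ] turn [-0.     0.001 -0.072]
```

```bash
python3 -m crank '[[-3.8,-0.1,4.1,0,0,-0.072,1],[-3.8,-0.3,4.1,0,0,0,1],[-3.9,-0.3,4.1,0,0,0,1],[0,-0.2,4.2,0,0,0,1],[0,0,0,0,0,0,1]]'
python3 tgt.py .855 .036 .126
```

```text
time: 10.95
position: [0.3809, -0.2701, 0.2865]
tool_rot: [0.703, 0.711, 0.0, -0.005]
ft_force: [-0.4, 0.3, -0.1]
grip_width: 0.0005
grip_force: 0.0
t 10.95 pos [ 0.3809 -0.2701  0.2865] yaw 0.66 tilt [ 0.008 -0.007 -1.   ] F [-0.4  0.3 -0.1] q [-0.86  0.33  1.82 -0.    1.01 -0.87]
shift cm [-0.12  0.45 16.05] turn [-0.007 -0.008 -0.004]
```

```bash
python3 -m crank '[[0,0.3,4,0,0,0,1],[0,0,4,0,0,0,1],[0,0,4,0,0,0,1],[0,0,4,0,0,0,1],[0,0,0,0,0,0,1]]'
python3 tgt.py .855 .0155 .126
```

```text
time: 11.58
position: [0.3859, -0.2703, 0.1291]
tool_rot: [0.702, 0.712, 0.0, -0.002]
ft_force: [0.6, 0.2, 0.0]
grip_width: 0.0004
grip_force: 0.0
t 11.57 pos [ 0.3859 -0.2703  0.1291] yaw 0.81 tilt [ 0.003 -0.003 -1.   ] F [0.6 0.2 0. ] q [-0.85  0.61  1.95 -0.    0.59 -0.86]
shift cm [-2.01 -0.16  0.31] turn [-0.003 -0.003 -0.002]
```

Approach, then push slowly, stopping a little short to check with the pose.

```bash
python3 -m crank '[[-0.5,-0.1,0.2,0,0,0,1],[-0.4,0,0,0,0,0,1],[-0.4,0,0,0,0,0,1],[-0.2,0,0,0,0,0,1],[-0.2,0,0,0,0,0,1]]'
python3 -m crank '[[-0.15,0,0,0,0,0,1],[0,0,0,0,0,0,1],[0,0,0,0,0,0,1]]'
python3 st.py
```

```text
time: 12.2
position: [0.3853, -0.2875, 0.1286]
tool_rot: [0.702, 0.712, 0.0, -0.0]
ft_force: [0.7, 1.3, 0.8]
grip_width: 0.0005
grip_force: 0.9
time: 12.58
position: [0.3853, -0.2891, 0.1281]
tool_rot: [0.702, 0.712, -0.0, -0.0]
ft_force: [-0.3, 1.3, 2.0]
grip_width: 0.0004
grip_force: 0.7
tool rel axis [ 0.0167 -0.0713  0.    ] tool yaw lever-angle 0.8534887248351899 contact lever angle 0.8369139848224264 F tool [ 1.3  -0.28 -2.02]
```

```bash
python3 -m crank '[[-0.07,0,0,0,0,0,1],[-0.06,0,0,0,0,0,1],[0,0,0,0,0,0,1],[0,0,0,0,0,0,1]]'
python3 st.py
python3 -m crank '[[1,0,0,0,0,0,1],[2,0,0,0,0,0,1],[0,0,-5,0,0,0,1],[0,0,-6,0,0,0,1],[0,0,-6,0,0,0,1]]'
python3 -m crank '[[0,0,-6,0,0,0,1],[0,0,-6,0,0,0,1],[5,0,-2,0,0,0,1],[5,0,-2,0,0,0,1],[0,0,0,0,0,0,1]]'
python3 -c "
from h import *
snap('top','t4.png')"
python3 ang.py t4.png t3.png
```

```text
time: 13.08
position: [0.3853, -0.2904, 0.1281]
tool_rot: [0.702, 0.712, 0.0, -0.0]
ft_force: [-0.8, 1.5, -0.0]
grip_width: 0.0007
grip_force: 0.8
tool rel axis [ 0.0154 -0.0712  0.    ] tool yaw lever-angle 0.8533107148161078 contact lever angle 0.8553084805896446 F tool [ 1.56 -0.8   0.03]
time: 13.7
position: [0.3849, -0.259, 0.2997]
tool_rot: [0.702, 0.712, 0.0, -0.0]
ft_force: [0.8, -0.7, -0.1]
grip_width: 0.0001
grip_force: 0.0
time: 14.32
position: [0.3832, -0.157, 0.4595]
tool_rot: [0.7, 0.714, 0.001, 0.002]
ft_force: [0.7, -0.0, 0.3]
grip_width: 0.0006
grip_force: 0.0
t4.png red 0.8473
 bar 0.053 0.8117
 bar 0.058 0.8126
 post z 0.075 0.8465
 post z 0.085 0.8397
[ 87.  88.  87.  87.  88.  88.  86.  80.  96. 202. 227. 196. 146. 108.
  69.  51.  51.  52.  51.  52.]
t3.png red 0.8426
 bar 0.053 0.7644
 bar 0.058 0.7731
 post z 0.075 0.7781
 post z 0.085 0.7717
[ 87.  87.  87.  86.  86.  84.  88. 147. 219. 196. 192. 190. 110.  53.
  47.  51.  52.  50.  49.  62.]
```

```bash
python3 -c "
from h import *
go(.4244,-.381,.30,0)
print(cams.camera_info('wrist'))"
```

```text
t 14.38 pos [ 0.3834 -0.1586  0.4587] yaw 1.01 tilt [-0.002  0.002 -1.   ] F [-0.5 -0.1  0.8] q [-0.66  0.05  1.66 -0.    1.43 -0.68]
shift cm [-22.29   3.68  15.91] turn [0.002 0.002 0.018]
{'intrinsics': array([[309.70691629,   0.        , 319.44297875],
       [  0.        , 309.70691629, 199.33118318],
       [  0.        ,   0.        ,   1.        ]]), 'pose': array([[ 0.99983164,  0.01712267,  0.00659523,  0.38165295],
       [ 0.01831931, -0.95191946, -0.30580018, -0.0755656 ],
       [ 0.00104201,  0.30586952, -0.95207287,  0.55044112],
       [ 0.        ,  0.        ,  0.        ,  1.        ]])}
```

```bash
python3 -m crank '[[-5.5,0.9,0,0,0,0.018,1],[-5.5,0.9,0,0,0,0,1],[-5.5,0.9,1,0,0,0,1],[-5.5,0.9,2,0,0,0,1],[0,0,4.5,0,0,0,1]]'
python3 -m crank '[[0,0,5,0,0,0,1],[0,0,5,0,0,0,1],[0,0,5,0,0,0,1],[0,0,0,0,0,0,1],[0,0,0,0,0,0,1]]'
cat > wang.py <<'E'
from h import *
from fit import w
import sys
i=info('wrist');K,T=i['intrinsics'],i['pose']
snap('wrist',sys.argv[1]); im=cv2.imread('pics/'+sys.argv[1])[:,:,::-1]
def pj(P):
    c=(np.asarray(P)-T[:3,3])@T[:3,:3]; r=np.hypot(c[...,0],c[...,1]);th=np.arctan2(r,c[...,2])
    return np.stack([K[0,0]*c[...,0]/r*th+K[0,2],K[1,1]*c[...,1]/r*th+K[1,2]],-1)
p=np.load('p.npy')
def pol(z,rs,an): 
    g=pj(np.array([[w(p,[-r*np.cos(a),-r*np.sin(a),z]) for a in an] for r in rs])).astype(np.float32)
    return cv2.remap(im,g[...,0],g[...,1],cv2.INTER_LINEAR).astype(float)
# pins: refine stage pose in this view from coloured blobs
hsv=cv2.cvtColor(im,cv2.COLOR_RGB2HSV)
pa=lambda a,z:w(p,[-.096*np.cos(a),-.096*np.sin(a),z])
for n,a,lo,hi in(('red',.85,(0,150,70),(8,255,255)),('green',-.45,(50,120,50),(80,255,255)),('blue',-.85,(100,140,60),(125,255,255))):
    m=cv2.inRange(hsv,lo,hi); c=pj(pa(a,.02)); yy,xx=np.nonzero(m); k=np.hypot(xx-c[0],yy-c[1])<20
    print(n,'pred',c.round(1),'seen',(xx[k].mean().round(2),yy[k].mean().round(2)) if k.any() else None,k.sum())
m=cv2.inRange(hsv,(15,120,60),(35,255,255));yy,xx=np.nonzero(m)
t=pj(w(p,[-.072*np.cos(.85),-.072*np.sin(.85),.085]));b=pj(w(p,[-.072*np.cos(.85),-.072*np.sin(.85),.04]))
print('post pred top',t.round(1),'foot',b.round(1)); k=np.hypot(xx-t[0],yy-t[1])<35
if k.any(): print('yellow',xx[k].mean(),yy[k].mean(),xx[k].min(),xx[k].max(),yy[k].min(),yy[k].max(),k.sum())
print('pin->axis dir px: axis',pj(w(p,[0,0,.022])).round(1))
an=np.arange(.6,1.1,.02)
for z,r in((.04,.055),(.04,.060),(.04,.065),(.04,.081),(.085,.072),(.022,.096)):print(z,r);print(pol(z,[r],an)[0].round().astype(int).tolist())
E
python3 wang.py w3.png; python3 st.py
```

```text
time: 15.0
position: [0.4202, -0.3865, 0.3819]
tool_rot: [0.71, 0.704, -0.001, 0.003]
ft_force: [0.1, 1.2, -0.3]
grip_width: 0.0003
grip_force: 0.0
time: 15.62
position: [0.4201, -0.3816, 0.234]
tool_rot: [0.709, 0.706, -0.0, 0.001]
ft_force: [0.9, -0.7, -0.3]
grip_width: 0.0005
grip_force: 0.0
red pred [259.  111.8] seen (np.float64(259.96), np.float64(113.16)) 142
green pred [329.2  18.2] seen (np.float64(330.29), np.float64(25.41)) 17
blue pred [368.   16.5] seen (np.float64(369.17), np.float64(20.17)) 90
post pred top [273.4 112.9] foot [280.6 111.3]
yellow 277.3893805309734 114.18141592920354 268 308 107 122 226
pin->axis dir px: axis [356.9 109.7]
0.04 0.055
[[90, 88, 85], [89, 88, 85], [88, 87, 83], [86, 85, 83], [87, 85, 83], [86, 85, 82], [87, 86, 83], [87, 87, 84], [110, 108, 102], [157, 153, 142], [181, 177, 166], [184, 181, 171], [185, 180, 168], [187, 174, 132], [187, 167, 109], [182, 170, 137], [178, 172, 158], [176, 171, 160], [169, 163, 152], [137, 133, 124], [97, 96, 91], [88, 88, 85], [89, 88, 86], [87, 86, 84], [85, 85, 84], [87, 85, 83]]
0.04 0.06
[[87, 86, 84], [
[... 1761 characters left out ...]
6, 84, 81], [147, 56, 52], [176, 57, 53], [175, 56, 53], [174, 55, 52], [173, 55, 52], [172, 54, 50], [170, 52, 49], [108, 71, 68], [86, 85, 82], [86, 85, 81], [86, 84, 81], [84, 81, 81], [86, 85, 82], [89, 87, 85], [85, 84, 81], [85, 83, 80]]Traceback (most recent call last):
  File "st.py", line 9, in <module>
    print('tool rel axis',d.round(4),'tool yaw lever-angle',yaw-p[2],'contact lever angle',brentq(h,-.5,1.3),'F tool',(M.T@o['ft_force']).round(2))
                                                                                           ~~~~~~^^^^^^^^^^^
    r = _zeros._brentq(f, a, b, xtol, rtol, maxiter, args, full_output, disp)
ValueError: f(a) and f(b) must have different signs
```

The wrist view, read numerically, puts the lever line within about 0.01 rad of the red pin's centre, so the ring is set. Next is the button.

```bash
python3 -m crank '[[0,0.4,4,0,0,0,1],[0,0,4,0,0,0,1],[0,0,3.2,0,0,0,1],[0,0,0.8,0,0,0,1],[0,0,0,0,0,0,1]]'
python3 -c "
from h import *
go(.4244,-.381,.106,0)"
```

```text
time: 16.3
position: [0.4245, -0.3815, 0.1146]
tool_rot: [0.709, 0.706, -0.0, 0.001]
ft_force: [-0.3, -0.5, -0.2]
grip_width: 0.0007
grip_force: 0.0
t 16.3 pos [ 0.4245 -0.3815  0.1146] yaw -0.23 tilt [-0.002  0.002 -1.   ] F [-0.3 -0.5 -0.2] q [-0.93  0.71  1.7  -0.    0.72 -0.92]
shift cm [ 0.05 -0.01  0.86] turn [ 0.002  0.002 -0.004]
```

```bash
python3 -m crank '[[0,0,0.5,0,0,0,1],[0,0,0.4,0,0,0,1],[0,0,0.2,0,0,0,1],[0,0,0,0,0,0,1]]'
python3 -m crank '[[0,0,0.2,0,0,0,1],[0,0,0.1,0,0,0,1],[0,0,0,0,0,0,1]]'
```

```text
time: 16.8
position: [0.4243, -0.3812, 0.1027]
tool_rot: [0.709, 0.706, -0.0, 0.001]
ft_force: [0.6, 0.0, 2.4]
grip_width: 0.0003
grip_force: 1.3
time: 17.18
position: [0.4243, -0.3813, 0.1001]
tool_rot: [0.709, 0.706, -0.0, 0.001]
ft_force: [1.4, -0.5, 6.7]
grip_width: 0.0004
grip_force: 3.5
```

```bash
python3 -m crank '[[0,0,0.1,0,0,0,1],[0,0,0,0,0,0,1],[0,0,0,0,0,0,1]]'
python3 -m crank '[[0,0,-1,0,0,0,1],[0,0,-3,0,0,0,1],[0,0,-5,0,0,0,1],[0,0,-4,0,0,0,1],[0,0,0,0,0,0,1]]'
python3 wang.py w4.png | head -8
cat > cmp.py <<'E'
from h import *
a,b=[cv2.imread(f'pics/{n}').astype(float) for n in('w3.png','w4.png')]
E
python3 -c "
from h import *
go(.4244,-.381,.234,0)"
```

```text
time: 17.55
position: [0.4243, -0.3813, 0.1]
tool_rot: [0.708, 0.706, -0.0, 0.001]
ft_force: [-1.1, -0.2, 13.1]
grip_width: 0.0005
grip_force: 6.4
time: 18.18
position: [0.4244, -0.3812, 0.231]
tool_rot: [0.708, 0.706, -0.0, 0.002]
ft_force: [0.3, -0.3, -0.6]
grip_width: 0.0003
grip_force: 0.0
red pred [253.8 111.9] seen (np.float64(254.55), np.float64(113.24)) 144
green pred [324.6  17.2] seen (np.float64(325.06), np.float64(24.24)) 17
blue pred [363.9  15.3] seen (np.float64(365.59), np.float64(18.9)) 87
post pred top [267.1 113.2] foot [275.2 111.4]
yellow 271.512 114.34 261 291 107 122 250
pin->axis dir px: axis [352.6 109.6]
0.04 0.055
[[90, 87, 84], [88, 87, 84], [91, 90, 86], [88, 87, 83], [87, 86, 83], [86, 86, 83], [86, 85, 82], [88, 87, 84], [108, 107, 101], [154, 150, 141], [181, 178, 167], [184, 180, 169], [184, 179, 165], [187, 173, 131], [187, 167, 104], [183, 168, 127], [176, 171, 159], [175, 170, 160], [167, 162, 151], [134, 129, 121], [96, 93, 90], [87, 87, 83], [89, 89, 85], [86, 87, 83], [86, 86, 83], [86, 86, 83]]
t 18.23 pos [ 0.4236 -0.3802  0.229 ] yaw -0.22 tilt [-0.  0. -1.] F [-0.7  1.1 -0.9] q [-0.93  0.53  1.64 -0.    0.97 -0.92]
shift cm [-0.07  0.08 -0.5 ] turn [ 0.     0.    -0.004]
```

```bash
python3 -c "
from rig import ticket
print(ticket.hand_in())"
```

```text
the job is handed in; nothing more can be done
None
```

The job is handed in: the pointer is set on the red pin (within about 0.01 rad by camera measurement), then the button was pressed fully down and released, with the arm clear of everything; the hand-in gave no verdict.

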